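Scoop offcuts from the bench stop

ROBOT

A 6-joint arm with a two-finger parallel gripper is mounted at the origin on a cart in front of the work surface, level with it; the furniture and walls round the work are solid. World frame = base frame: x ahead of the robot, y to its left, z up, the work surface at z = 0. Lengths are in m, angles in rad, forces in N, time in s.
With the tool pointing down it reaches from about 0.3 to 0.775 m from the base axis. Payload 14.6 kg.
Tool frame: the origin (TCP) lies midway between the tips of the shut fingers; the grasp point (between the pads) lies 19 mm behind it; z points along the fingers, y is the line along which they close (so a half turn about z gives the same grasp; the last joint's range is limited). The gripper opens to 94 mm and grips with 3 to 60 N. Pads are 16 mm wide; open, the fingers measure 119 mm over their backs; the gripper's body (75 mm by 177 mm) begins 78 mm behind the grasp point.
Start: joints at [1.21, 0.3, 1.521, -0, 1.321, -0.067], TCP at [0.159, 0.526, 0.205] pointing down, gripper open.
Joint ranges: [-3.03, 3.03], [-0.79, 2.21], [0.23, 2.52], [-1.04, 4.18], [0, 3.07], [-2.55, 2.55]. Speed limits (rad/s): [2.22, 2.22, 2.57, 3.14, 3.14, 3.14].

INTERFACE

Orientations are given as [roll, pitch, yaw] about the fixed x, y, z axes, in that order (R = Rz(yaw) Ry(pitch) Rx(roll)).
In Python, from station import ctrl gives the robot as it stands. The module is installed in compiled form; this text tells all that it offers.
- The arm moves only by the tool servo_tool, never from a script. Its argument "plan" is a list of rows, each a list of 7 numbers: the opening in per cent of the stroke, from 0 (shut) to 100 (fully open), then the shift along the tool's x, y, z in m, then the turn, a rotation vector about the tool's x, y, z in rad. A call has exactly 8 rows; each row shifts and turns the commanded pose from where the row before left it, along the tool's axes as they then stand; what a row does not reach is not made up. A row lasts 1/8 s, in which the tool goes at most 62.5 mm and 10.7 degrees, less where a joint would pass 70% of its speed; a pose out of reach is approached as far as the arm can. A call with a gripper value outside its range is refused whole. The fingers move at their own pace and stop on an object; "force" is the grip in N (left out, the last holds). Time passes only in rows, so rows that do not move let the fingers close, or fill a call up. It gives the time, the measured TCP pose, the force, the opening and the grip force at its end, in the units of the state.
- ctrl.get_obs(): the state, without advancing time (a new reading comes with each control period).
- ctrl.camera(name): name is "side" or "top" or "wrist"; returns a dict with "pixels" (420x560x3 uint8, red, green, blue), "z_map" (420x560 float32, m along the optical axis (not along the pixel's ray), 0 where there is no reading), "mtx" (3x3 intrinsics, pixels), "dist" ([k1, k2, p1, p2, k3] as OpenCV has them; the pictures are not rectified), "pose" (4x4, takes a point from camera to world coordinates). Camera axes: x right, y up, looking along -z (the intrinsics and any distortion apply to the point x, -y, -z); pixel columns grow to the right and rows downward; lengths in m; the calibration is good to about 2 mm. A picture is of the moment at which its call begins.
- ctrl.hand_in(): hands the job in; it is judged then, once.
The state is a dict: "time_s": time; "qpos": joint angles; "joint_vel": joint speeds; "tau": joint torques, N m; "ee_pos": TCP position; "eef_rot": TCP orientation; "force": force on the tool from outside, world axes, zero at the start; "moment": the same for the moment, N m; "grip_width": finger opening in m; "grip_force": force on a finger pad.
Only numpy, scipy, OpenCV 4.12 (cv2) and the standard library are available. Lean on these libraries where they do the work, as an engineer would, in place of code of your own. Each camera call takes 0.05 s, during which the arm holds its last target. There are 200 camera calls.

TASK

Two small wooden offcuts lie at the foot of the bench stop. Push the flat scoop along the bench against the stop so that both slide up onto it, lift the scoop with both offcuts clear of the bench by about a hand's breadth, and set it down flat on the bench again, well back from the stop, with both still on it. Work with the scoop only: the fingers must not touch the offcuts.

Things in the scene. Friction and masses are not known exactly. Their poses are not given: they have to be found in the camera images.
- scoop: Loose flat dust pan, 116 wide, 0.27 kg. Origin: underside, below grip centre; +x to the lip, z up. Sharp straight lip edge at x 122, a ramp rising to 6 high at x 80, level floor back to a back board x 28-36, 34 high. Cheeks 22 high, 6 thick at y +-55, x 34-86. Dark grip bar along x: 24 wide in y, x -40 to 30, z 22-48, on a foot at x -40 to -30; pinch from above across y at x 0. All mm.
- stop: Fixed pale wooden bar 160 mm long (y), 30 thick (x), 45 high, two bolt heads on top. Origin: on the bench at the foot of the middle of its upright working face, the one towards the scoop; +x points into the bar, so the offcuts lie on the -x side; y runs along the face.
- long_offcut: Loose pale wooden block 65 mm long (y), 26 wide (x), 20 high, about 20 g; points its end at the stop's face, within 20 mm of it. Origin: centre of underside. The two offcuts lie side by side in either order, together under 85 mm across; other loose wood away from the stop is not part of the job.
- short_offcut: Loose pale wooden block 55 mm long (y), 22 wide (x), 18 high, about 15 g, lying beside the long offcut in the same way. Origin: centre of underside.
There are look-alikes about, which are no part of the job. Leave any red look-alike of the short_offcut alone.

How it is judged:
On the way, in this order (a step that is already met when the one before it is completed fails the run):
1. both offcuts are on the scoop while it is still down on the bench (x of long_offcut in the frame of scoop between 0.035 and 0.105 m and y of long_offcut in the frame of scoop between -0.052 and 0.052 m and z of long_offcut in the frame of scoop between -0.002 and 0.025 m and x of short_offcut in the frame of scoop between 0.035 and 0.105 m and y of short_offcut in the frame of scoop between -0.052 and 0.052 m and z of short_offcut in the frame of scoop between -0.002 and 0.025 m and height (world z) of scoop below 0.02 m), for 0.1 s.
2. the scoop is lifted at least 50 mm with both offcuts on it (x of long_offcut in the frame of scoop between 0.035 and 0.105 m and y of long_offcut in the frame of scoop between -0.052 and 0.052 m and z of long_offcut in the frame of scoop between -0.002 and 0.025 m and x of short_offcut in the frame of scoop between 0.035 and 0.105 m and y of short_offcut in the frame of scoop between -0.052 and 0.052 m and z of short_offcut in the frame of scoop between -0.002 and 0.025 m and height (world z) of scoop above 0.05 m), for 0.2 s.
At the end, for the whole second after the job is handed in: The scoop lies at rest flat on the bench (within 6 mm and 3 degrees), its origin at least 172 mm back from the stop's face (lip about 50 mm clear), and both offcuts rest on it: the middle of each between back board and 17 mm behind the lip edge, and between the cheeks (x of long_offcut in the frame of scoop between 0.035 and 0.105 m and y of long_offcut in the frame of scoop between -0.052 and 0.052 m and z of long_offcut in the frame of scoop between -0.002 and 0.025 m and x of short_offcut in the frame of scoop between 0.035 and 0.105 m and y of short_offcut in the frame of scoop between -0.052 and 0.052 m and z of short_offcut in the frame of scoop between -0.002 and 0.025 m and height (world z) of scoop below 0.006 m and angle between scoop's own z axis and vertical below 0.05 rad and x of scoop in the frame of stop below -0.172 m and linear speed of each of scoop, long_offcut, short_offcut below 0.02 m/s); the robot touches nothing.
It fails at once if the fingers touch an offcut (contact force between the fingers and long_offcut above 0.5 N or contact force between the fingers and short_offcut above 0.5 N).
It also fails if it takes over 42 s, if anything falls off the work surface, if the arm or the gripper's body presses on something with over 40 N, if the wrist force passes 120 N, or if a joint passes its speed limit or range.

## Working session

There is one attempt and no reset: what is moved stays moved. The work goes in short steps, Python scripts to look and compute and a tool call to move; the robot and the scene stay as the last step left them, time stands still between calls to the robot, and variables do not carry over. Pictures are saved under pics/ and viewed, at most 10 in all, crops included, and the job is handed in when it is done.

Besides the shell and the picture viewer there is one more tool, called after "Emit:" as a command line: name --pt "numbers of a row" for each row, then --argument value for the rest. servo_tool: Moves the arm, as the interface text tells. Its arguments: {"type":"object","properties":{"plan":{"type":"array","items":{"type":"array","items":{"type":"number"}}},"force":{"type":"number"}},"required":["plan"]}

```bash
mkdir -p pics
cat > h.py <<'E'
import numpy as np, cv2
from station import ctrl
def grab(n):
    c=ctrl.camera(n); np.savez(f'/tmp/{n}.npz',**c); return c
def load(n): return dict(np.load(f'/tmp/{n}.npz'))
def rays(c,uv):
    p=cv2.undistortPoints(np.float64(uv).reshape(-1,1,2),c['mtx'],c['dist'])[:,0]
    d=np.c_[p[:,0],-p[:,1],-np.ones(len(p))]@c['pose'][:3,:3].T
    return c['pose'][:3,3],d
def plane(c,uv,z):
    o,d=rays(c,uv); return o+d*((z-o[2])/d[:,2])[:,None]
def depth(c,uv):
    o,d=rays(c,uv); u=np.int32(np.round(uv)).reshape(-1,2)
    return o+d*c['z_map'][u[:,1],u[:,0]][:,None]
E
python3 - <<'E'
from h import *
for n in('top','side'):
    c=grab(n); cv2.imwrite(f'pics/{n}1.png',c['pixels'][...,::-1]); print(n,c['pose'].round(3).tolist(),c['mtx'].round(1).tolist())
print(ctrl.get_obs())
E
```

```text
top [[-0.043, 0.978, -0.203, 0.393], [-0.999, -0.044, 0.004, -0.257], [-0.005, 0.203, 0.979, 1.023], [0.0, 0.0, 0.0, 1.0]] [[524.1, 0.0, 287.8], [0.0, 524.1, 208.4], [0.0, 0.0, 1.0]]
side [[0.881, 0.247, -0.404, 0.256], [-0.473, 0.498, -0.727, -0.872], [0.022, 0.831, 0.556, 0.52], [0.0, 0.0, 0.0, 1.0]] [[383.8, 0.0, 276.9], [0.0, 383.8, 211.3], [0.0, 0.0, 1.0]]
{'time_s': 0.1, 'qpos': array([ 1.21039603e+00,  3.00400553e-01,  1.52150297e+00,  1.33351769e-05,
        1.32070172e+00, -6.66022291e-02]), 'joint_vel': array([-0.00012507, -0.00279816, -0.00298501, -0.00195355,  0.00030179,
        0.00183163]), 'tau': array([ 3.57524950e-04, -5.32646298e+01, -3.53278077e+01,  7.09829153e-02,
        2.35553063e-02, -4.54763233e-05]), 'ee_pos': array([0.15919384, 0.52621766, 0.20495807]), 'eef_rot': array([-3.14058316e+00, -8.02795561e-05,  2.84779124e+00]), 'force': array([ 0.16753502, -0.32380508,  0.45782428]), 'moment': array([ 0.00832985, -0.0101382 ,  0.02178404]), 'grip_force': 0.0, 'grip_width': 0.0940503673608789}
```

View pics/top1.png

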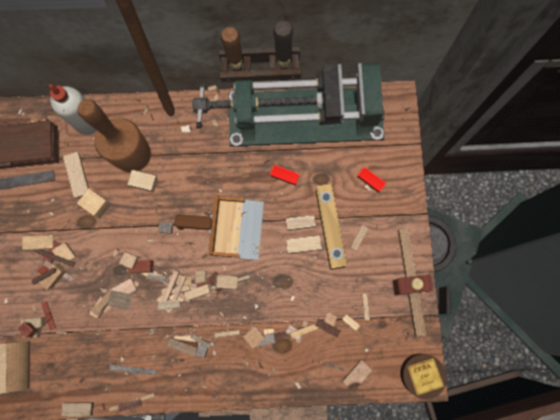

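View pics/side1.png

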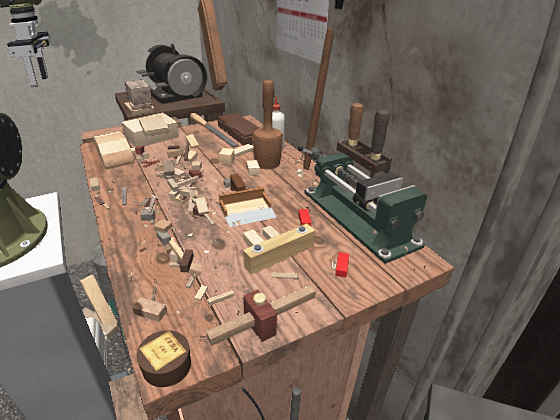

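The top view shows the scoop's grip at about (193,222), its tray at x 212-263, the stop at (330,227), and the offcuts at (300,223) and (304,244). Two red look-alikes lie at (285,175) and (371,180). Next I'll zoom in and measure.

Run:
```python
from h import *
c=load('top'); im=c['pixels'][...,::-1]
cv2.imwrite('pics/crop1.png',cv2.resize(im[170:280,160:360],None,fx=4,fy=4,interpolation=cv2.INTER_CUBIC))
o,d=rays(c,[[250,230]])
us,vs=np.meshgrid(range(160,360),range(160,290)); uv=np.c_[us.ravel(),vs.ravel()]
P=depth(c,uv).reshape(us.shape+(3,)); np.save('/tmp/P.npy',P)
for u,v in [(180,222),(193,222),(205,222),(214,225),(225,230),(237,230),(250,230),(258,230),(270,230),(300,223),(304,244),(323,215),(330,225),(335,245)]:
    print(u,v,P[v-160,u-160].round(4))
z=P[...,2]
m=((z>.012)&(z<.03)&(us>280)&(us<322)&(vs>210)&(vs<256)).astype(np.uint8)
n,l,st,ce=cv2.connectedComponentsWithStats(m)
for i in range(1,n):
    if st[i,4]>60:
        q=P[l==i]; print('off',st[i],np.median(q[:,2]),cv2.minAreaRect(np.float32(q[:,:2])))
m=((z>.035)&(us>310)).astype(np.uint8)
n,l,st,ce=cv2.connectedComponentsWithStats(m); i=1+st[1:,4].argmax(); q=P[l==i]; print('stop',np.median(q[:,2]),cv2.minAreaRect(np.float32(q[:,:2])))
m=((z>.035)&(us<212)).astype(np.uint8)
n,l,st,ce=cv2.connectedComponentsWithStats(m); i=1+st[1:,4].argmax(); q=P[l==i]; print('grip',np.median(q[:,2]),cv2.minAreaRect(np.float32(q[:,:2])))
```

```text
180 222 [ 0.5786 -0.0555  0.0442]
193 222 [ 0.5772 -0.0803  0.0456]
205 222 [ 0.5761 -0.103   0.046 ]
214 225 [ 0.5717 -0.1183  0.0343]
225 230 [ 0.5657 -0.1359  0.0068]
237 230 [ 0.5646 -0.1595  0.0072]
250 230 [ 0.5641 -0.1847  0.0036]
258 230 [ 0.5645 -0.2    -0.0033]
270 230 [ 0.5631 -0.2239 -0.0013]
300 223 [ 0.5715 -0.2834  0.0158]
304 244 [ 0.5293 -0.289   0.0208]
323 215 [ 0.5793 -0.3269  0.0476]
330 225 [ 0.5599 -0.3391  0.0456]
335 245 [ 0.5218 -0.3464  0.0431]
off [126  55  29  15 318] 0.01702679359017123 ((0.5734788179397583, -0.2832375764846802), (0.02290099300444126, 0.05455556511878967), 5.182043075561523)
off [126  76  35  17 460] 0.01913920601268715 ((0.5297285914421082, -0.28711631894111633), (0.026540391147136688, 0.06484191119670868), 3.484987497329712)
stop 0.044521529571193263 ((0.509730339050293, -0.3285455107688904), (0.08303312957286835, 0.2614603340625763), 76.13240814208984)
grip 0.04663690670712395 ((0.5066636800765991, -0.1642404943704605), (0.2888667583465576, 0.052900731563568115), 49.507755279541016)
```

View pics/crop1.png

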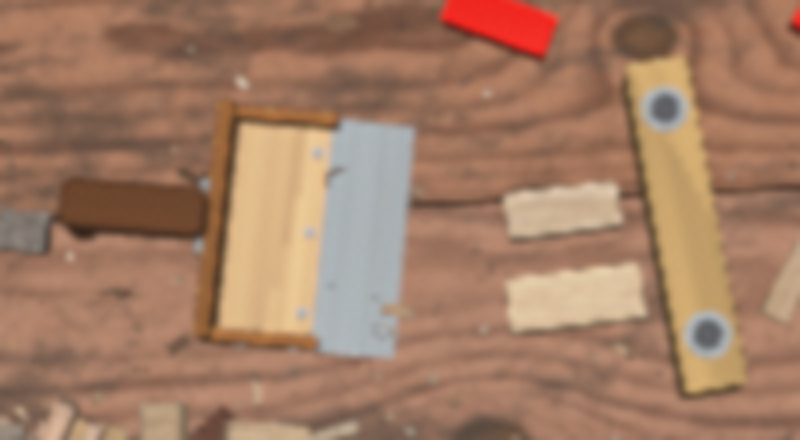

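The crop is 4x with its origin at (160,170). It shows the grip spanning (62,180)-(207,235), the lip from (415,125) to (393,357), the stop's near top edge from (627,65) to (682,395), and the offcuts at (563,210) and (577,297).

Run:
```python
from h import *
c=load('top')
f=lambda pts,z: plane(c,(np.array(pts,float)+.5)/4-.5+[160,170],z)[:,:2]
s=f([(627,65),(682,395),(690,58),(745,388)],.045)
print('stop',s.round(4).tolist(),'len',np.linalg.norm(s[0]-s[1]),'thick',np.linalg.norm(s[0]-s[2]))
d=s[1]-s[0]; d/=np.linalg.norm(d); n=np.array([d[1],-d[0]]); n*=-np.sign(n[1]); fm=(s[0]+s[1])/2
print('face mid',fm,'normal into bar',n,np.degrees(np.arctan2(n[1],n[0])))
l=f([(415,125),(393,357)],0.); e=l[1]-l[0];w=np.linalg.norm(e); e/=w; a=np.array([e[1],-e[0]]); a*=-np.sign(a[1])
o=l.mean(0)-.122*a; print('lip',l,'w',w,'axis',a,np.degrees(np.arctan2(a[1],a[0])),'origin',o)
g=f([(62,180),(207,192),(205,235),(62,228)],.048); print('grip',g,(g[1]+g[2])/2-(g[0]+g[3])/2)
gm=g.mean(0); print('grip mid in scoop', (gm-o)@a,(gm-o)@np.array([-a[1],a[0]]))
b=f([(222,102),(198,338)],.034); print('back',b,np.linalg.norm(b[1]-b[0]))
lat=np.array([-n[1],n[0]])
for nm,p in(('short',[.5735,-.2832]),('long',[.5297,-.2871])): print(nm,'stop frame',(np.array(p)-fm)@n,(np.array(p)-fm)@lat)
print('scoop in stop',(o-fm)@n,(o-fm)@lat)
# second view: side, grip top height by triangulation of dark blob
s_=load('side');hsv=cv2.cvtColor(s_['pixels'],cv2.COLOR_RGB2HSV)
P=depth(s_,[[237,182],[247,207],[280,247],[262,238]]);print('side depth',P)
```

```text
stop [[0.6373, -0.3176], [0.4783, -0.3345], [0.6394, -0.348], [0.4803, -0.3639]] len 0.15991171098593948 thick 0.030495714962132478
face mid [ 0.5578218  -0.32602467] normal into bar [ 0.10557709 -0.99441112] -83.93958363121736
lip [[ 0.62246238 -0.21284156]
 [ 0.50690142 -0.19817406]] w 0.11648806644501701 axis [-0.1259142  -0.99204114] -97.23355272282176 origin [ 0.58004343 -0.08447879]
grip [[ 0.59244798 -0.04708274]
 [ 0.58360159 -0.1154875 ]
 [ 0.56301975 -0.11426759]
 [ 0.56938321 -0.04709472]] [-0.00760493 -0.06778882]
grip mid in scoop -0.0030988607465938693 -0.0033471294625881305
back [[ 0.63038822 -0.1213253 ]
 [ 0.51623263 -0.10827623]] 0.11489898683581308
short stop frame -0.04093007088401709 0.02011187718048771
long stop frame -0.04167614418804239 -0.023855080579005115
scoop in stop -0.23784981816574563 0.047599145405231164
side depth [[ 0.57290636 -0.09305818  0.04679971]
 [ 0.57391111 -0.14886227  0.00461312]
 [ 0.55195463 -0.35617544  0.03736081]
 [ 0.55529989 -0.26903576 -0.00156567]]
```

The sizes check out: stop 160 x 30, pan 116 wide, grip 70 long with its top at about 46-47. I'll move towards a point above the scoop's grip.

Emit:
servo_tool --pt "60 -0.046 -0.036 0 0 0 0" --pt "60 -0.046 -0.036 0 0 0 0" --pt "60 -0.046 -0.036 0 0 0 0" --pt "60 -0.046 -0.036 0 0 0 0" --pt "60 -0.046 -0.036 0 0 0 0" --pt "60 -0.046 -0.036 0 0 0 0" --pt "60 -0.046 -0.036 0 0 0 0" --pt "60 -0.046 -0.036 0 0 0 0" --force 60

```text
time_s: 1.1
ee_pos: [0.4288, 0.1424, 0.2054]
eef_rot: [3.142, 0.0, 2.848]
force: [0.5, 1.0, -0.0]
grip_width: 0.0561
grip_force: 0.0
```

Emit:
servo_tool --pt "60 0 0 0 0 0 0.175" --pt "60 0 0 0 0 0 0.175" --pt "60 0 0 0 0 0 0.175" --pt "60 0 0 0 0 0 0.175" --pt "60 0 0 0 0 0 0.175" --pt "60 0 0 0 0 0 0.175" --pt "60 0 0 0 0 0 0.175" --pt "60 0 0 0 0 0 0.175"

```text
time_s: 2.1
ee_pos: [0.4279, 0.1441, 0.2052]
eef_rot: [-3.141, 0.0, 1.442]
force: [0.3, 0.8, 1.0]
grip_width: 0.0565
grip_force: 0.0
```

Emit:
servo_tool --pt "60 -0.0343 0.0298 0.0133 0 0 0" --pt "60 -0.0343 0.0298 0.0133 0 0 0" --pt "60 -0.0343 0.0298 0.0133 0 0 0" --pt "60 -0.0343 0.0298 0.0133 0 0 0" --pt "60 -0.0343 0.0298 0.0133 0 0 0" --pt "60 -0.0343 0.0298 0.0133 0 0 0" --pt "60 0 0 0 0 0 0" --pt "60 0 0 0 0 0 0"

```text
time_s: 3.1
ee_pos: [0.5799, -0.0816, 0.1255]
eef_rot: [-3.141, -0.0, 1.448]
force: [-0.3, 0.6, -0.2]
grip_width: 0.0564
grip_force: 0.0
```

Run:
```python
from h import *
c=grab('wrist'); cv2.imwrite('pics/w1.png',c['pixels'][...,::-1]); print(c['pose'].round(3).tolist(),ctrl.get_obs()['ee_pos'])
```

```text
[[0.992, 0.118, 0.031, 0.589], [-0.122, 0.964, 0.237, -0.013], [-0.002, -0.239, 0.971, 0.304], [0.0, 0.0, 0.0, 1.0]] [ 0.58001611 -0.0812804   0.12586725]
```

View pics/w1.png

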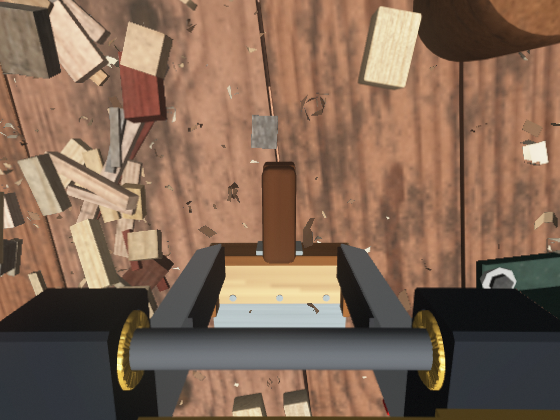

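The wrist view shows the grip bar from (264,165) to (296,260), lying in line with the image columns and clear of debris. The back board is at row 255.

Run:
```python
from h import *
c=load('wrist')
p=plane(c,[[264,168],[293,168],[263,258],[296,258]],.047)[:,:2]; print(p.round(4))
a=(p[2]+p[3]-p[0]-p[1])/2; print('mid',p.mean(0),'axis',np.degrees(np.arctan2(a[1],a[0])),np.linalg.norm(a))
print(depth(c,[[279,190],[279,220],[280,245]]).round(4))
b=plane(c,[[216,252],[344,252]],.034); print('back',b, np.degrees(np.arctan2(*(b[1]-b[0])[1::-1])))
# two-view height of grip rear end: rays top & wrist
t=load('top')
o1,d1=rays(c,[[280,165]]);o2,d2=rays(t,[[160+62/4,170+204/4]])
A=np.c_[d1[0],-d2[0]];s=np.linalg.lstsq(A,o2-o1,rcond=None)[0];print('two-view',o1+s[0]*d1[0],o2+s[1]*d2[0])
```

```text
[[ 0.574  -0.0424]
 [ 0.5935 -0.0448]
 [ 0.5647 -0.1064]
 [ 0.5883 -0.1093]]
mid [ 0.58014726 -0.07573822] axis -96.46903548137972 0.064693968513225
[[ 0.5822 -0.0588  0.0459]
 [ 0.5796 -0.0798  0.0471]
 [ 0.578  -0.0984  0.0464]]
back [[ 0.52905305 -0.10213228  0.034     ]
 [ 0.62454029 -0.11385009  0.034     ]] -6.996129435484619
two-view [ 0.58471971 -0.04389087  0.02778331] [ 0.58402825 -0.04344962  0.02774506]
```

Emit:
servo_tool --pt "60 0 0 0.025 0 0 0" --pt "60 0 0 0.025 0 0 0" --pt "60 0 0 0.025 0 0 0" --pt "60 0 0 0.02 0 0 0" --pt "60 0 0 0.013 0 0 0" --pt "10 0 0 0 0 0 0" --pt "10 0 0 0 0 0 0" --pt "10 0 0 0 0 0 0" --force 60

```text
time_s: 4.15
ee_pos: [0.5807, -0.082, 0.0185]
eef_rot: [3.14, 0.0, 1.448]
force: [-1.0, -1.0, -0.3]
grip_width: 0.0298
grip_force: 0.0
```

Run:
```python
from h import *
o=ctrl.get_obs(); print({k:o[k] for k in('ee_pos','eef_rot','force','grip_width','grip_force')})
n=np.array([.10558,-.99441]);lat=np.array([-n[1],n[0]]);fm=np.array([.5578,-.3260])
p=o['ee_pos'][:2]-fm; print('tcp in stop',p@n,p@lat,'yaw target',np.pi+np.arctan2(n[1],n[0]))
```

```text
{'ee_pos': array([ 0.58069435, -0.08200438,  0.01848099]), 'eef_rot': array([3.14033957e+00, 9.73533275e-05, 1.44788434e+00]), 'force': array([-0.95540868, -1.00100356, -0.30580856]), 'grip_width': 0.029820478371434908, 'grip_force': 0.0}
tcp in stop -0.24021450031570646 0.048527432508773796 yaw target 1.6765735555208126
```

Emit:
servo_tool --pt "10 0 0 0 0 0 0" --pt "10 0 0 0 0 0 0" --pt "10 0 0 -0.002 0 0 0" --pt "10 0 0 0 0 0 -0.076" --pt "10 0 0 0 0 0 -0.076" --pt "10 0 0 0 0 0 -0.077" --pt "10 0 0 0 0 0 0" --pt "10 0 0 0 0 0 0" --force 60

```text
time_s: 5.15
ee_pos: [0.5802, -0.082, 0.0195]
eef_rot: [-3.141, -0.0, 1.675]
force: [-0.4, -1.0, -2.8]
grip_width: 0.0236
grip_force: 59.9
```

Emit:
servo_tool --pt "10 0 -0.01 0 0 0 0" --pt "10 0 -0.0135 0 0 0 0" --pt "10 0 -0.0135 0 0 0 0" --pt "10 0 -0.0135 0 0 0 0" --pt "10 0 0 0 0 0 0" --pt "10 0 0 0.002 0 0 0" --pt "10 0 0 0 0 0 0" --pt "10 0 0 0 0 0 0"

```text
time_s: 6.15
ee_pos: [0.5326, -0.0887, 0.0194]
eef_rot: [3.134, 0.004, 1.677]
force: [13.1, -7.5, 0.5]
grip_width: 0.0235
grip_force: 60.4
```

Run:
```python
from h import *
o=ctrl.get_obs(); print({k:o[k] for k in('ee_pos','eef_rot','force','grip_width','grip_force')})
n=np.array([.10558,-.99441]);lat=np.array([-n[1],n[0]]);fm=np.array([.5578,-.3260])
p=o['ee_pos'][:2]-fm; print('tcp in stop',p@n,p@lat)
c=grab('top');s=grab('side')
a=cv2.resize(c['pixels'][190:280,200:350],None,fx=4,fy=4,interpolation=cv2.INTER_CUBIC)
b=cv2.resize(s['pixels'][160:285,190:340],None,fx=4,fy=4,interpolation=cv2.INTER_CUBIC)
cv2.imwrite('pics/t2.png',a[...,::-1]);cv2.imwrite('pics/s2.png',b[...,::-1])
```

```text
{'ee_pos': array([ 0.53255045, -0.0887263 ,  0.01944645]), 'eef_rot': array([3.13421361, 0.00401897, 1.67740883]), 'force': array([13.0858808 , -7.51720914,  0.49843528]), 'grip_width': 0.023539922301500756, 'grip_force': 60.40891885757446}
tcp in stop -0.23861318929366065 -5.7050714723203694e-05
```

View pics/t2.png

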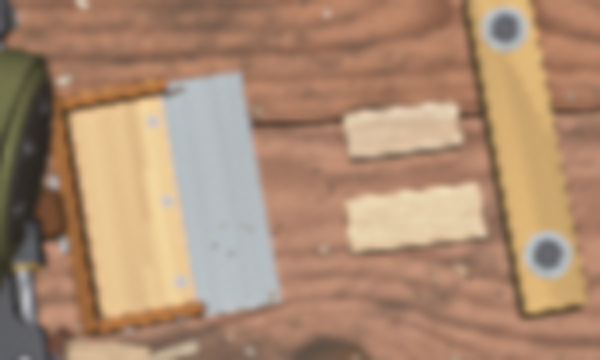

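View pics/s2.png

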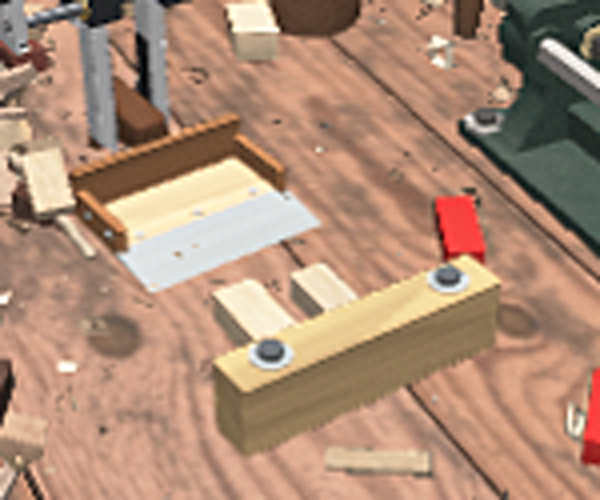

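The scoop is now square to the stop, with its lip from (240,70) to (280,300) and the offcuts ahead between rows 105 and 250 (top crop). The side crop shows a stray block at (50,180) beside the scoop's rear corner, which explains the 15 N side load. I'll check how well the scoop is centred.

Run:
```python
from h import *
c=load('top')
f=lambda pts,z: plane(c,(np.array(pts,float)+.5)/4-.5+[200,190],z)[:,:2]
n=np.array([.10558,-.99441]);lat=np.array([-n[1],n[0]]);fm=np.array([.5578,-.3260])
S=lambda q:np.c_[(q-fm)@n,(q-fm)@lat].round(4)
print('lip',S(f([(240,71),(281,299)],0)))
print('back',S(f([(63,108),(90,333)],.034)))
print('short',S(f([(345,112),(459,103),(350,158),(463,148)],.018)))
print('long',S(f([(347,198),(480,184),(350,251),(486,236)],.02)))
P=depth(c,[[200+110/4,190+350/4],[200+160/4,190+350/4]]);print(P,S(P[:,:2]))
```

```text
lip [[-0.1149  0.0642]
 [-0.1108 -0.0512]]
back [[-0.2005  0.0516]
 [-0.2009 -0.0571]]
short [[-0.0666  0.0324]
 [-0.0109  0.0285]
 [-0.0676  0.0096]
 [-0.0125  0.0062]]
long [[-0.0719 -0.0099]
 [-0.0074 -0.0127]
 [-0.0743 -0.0355]
 [-0.0086 -0.0381]]
[[ 0.47046424 -0.14254999  0.03746298]
 [ 0.47100581 -0.16398232  0.0170053 ]] [[-0.1916 -0.0675]
 [-0.1703 -0.0692]]
```

Emit:
servo_tool --pt "10 -0.004 0 0.001 0 0.008 0" --pt "10 -0.005 0 0 0 0.007 0" --pt "10 -0.005 -0.001 0 0 0 0" --pt "10 -0.005 -0.001 0 0 0 0" --pt "10 -0.005 -0.001 0 0 0 0" --pt "10 -0.004 -0.001 0 0 0 0" --pt "10 0 0 0 0 0 0" --pt "10 0 0 0 0 0 0"

```text
time_s: 7.25
ee_pos: [0.53, -0.1158, 0.0182]
eef_rot: [3.138, -0.014, 1.677]
force: [0.6, 2.5, 14.5]
grip_width: 0.0238
grip_force: 60.0
```

```bash
cat > st.py <<'E'
from h import *
import sys
o=ctrl.get_obs(); print({k:np.round(o[k],4) for k in('ee_pos','eef_rot','force','moment','grip_width')})
n=np.array([.10558,-.99441]);lat=np.array([-n[1],n[0]]);fm=np.array([.5578,-.3260])
p=o['ee_pos'][:2]-fm; print('tcp in stop',p@n,p@lat)
c=grab('top'); s=grab('side')
a=cv2.resize(c['pixels'][190:280,200:350],None,fx=4,fy=4,interpolation=cv2.INTER_CUBIC)
b=cv2.resize(s['pixels'][165:285,195:345],None,fx=4,fy=4,interpolation=cv2.INTER_CUBIC)[:, :]
cv2.imwrite(f'pics/{sys.argv[1]}.png',cv2.resize(np.vstack([a[:,:,::-1],b[...,::-1]]),None,fx=.7,fy=.7))
us,vs=np.meshgrid(range(200,350),range(190,280)); P=depth(c,np.c_[us.ravel(),vs.ravel()]).reshape(us.shape+(3,))
X=(P[...,:2]-fm)@n; Y=(P[...,:2]-fm)@lat
m=((P[...,2]>.011)&(P[...,2]<.032)&(X>-.095)&(X<-.004)&(abs(Y)<.049)).astype(np.uint8)
k,l,st,ce=cv2.connectedComponentsWithStats(m)
for i in range(1,k):
    if st[i,4]>60:
        r=cv2.minAreaRect(np.float32(np.c_[X[l==i],Y[l==i]])*1000); print('blob',np.round(r[0],1),np.round(r[1],1),round(r[2],1),'z',np.median(P[...,2][l==i]).round(4))
E
python3 st.py a3
```

```text
{'ee_pos': array([ 0.53  , -0.1158,  0.0182]), 'eef_rot': array([ 3.138 , -0.0136,  1.6765]), 'force': array([ 0.6351,  2.4622, 14.4528]), 'moment': array([-0.0388,  0.25  ,  0.0503]), 'grip_width': np.float64(0.0238)}
tcp in stop -0.21198381649019615 -0.0054099125101722614
blob [-40.8  19.8] [22.9 54.8] 87.9 z 0.0172
blob [-41.6 -23.8] [26.4 64.7] 87.7 z 0.0193
```

Emit:
servo_tool --pt "10 -0.005 -0.001 0 0 0 0" --pt "10 -0.005 -0.001 0 0 0 0" --pt "10 -0.005 -0.001 0 0 0 0" --pt "10 -0.005 0 0 0 0 0" --pt "10 -0.005 0 0 0 0 0" --pt "10 -0.005 0 0 0 0 0" --pt "10 -0.005 0 0 0 0 0" --pt "10 -0.005 0 0 0 0 0"

```text
time_s: 8.35
ee_pos: [0.5315, -0.1551, 0.0182]
eef_rot: [3.138, -0.015, 1.677]
force: [-0.9, 12.5, 22.0]
grip_width: 0.0234
grip_force: 60.0
```

Emit:
servo_tool --pt "10 -0.005 0 0 0 0 0" --pt "10 -0.005 0 0 0 0 0" --pt "10 -0.005 0 0 0 0 0" --pt "10 -0.005 0 0 0 0 0" --pt "10 -0.005 0 0 0 0 0" --pt "10 -0.004 0 0 0 0 0" --pt "10 -0.003 0 0 0 0 0" --pt "10 0 0 0 0 0 0"

```text
time_s: 9.35
ee_pos: [0.5352, -0.1871, 0.0182]
eef_rot: [3.137, -0.014, 1.677]
force: [-0.6, 11.1, 24.5]
grip_width: 0.0234
grip_force: 60.0
```

```bash
python3 st.py a4
```

```text
{'ee_pos': array([ 0.5352, -0.1871,  0.0182]), 'eef_rot': array([ 3.1371, -0.014 ,  1.6766]), 'force': array([-0.5659, 11.1113, 24.5354]), 'moment': array([ 1.3971,  0.5385, -0.0898]), 'grip_width': np.float64(0.0234)}
tcp in stop -0.14054970969845734 -0.007852105643734796
blob [-30.2  18.8] [52.7 23.2] 2.2 z 0.0204
blob [-36.2 -24.9] [64.5 26.6] 0.9 z 0.0227
```

View pics/a4.png

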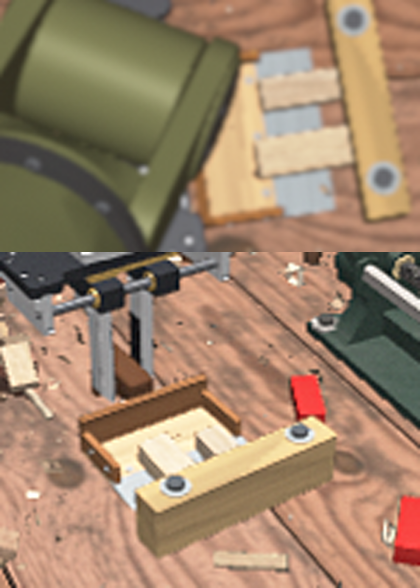

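Both offcuts are riding up the ramp against the stop. About 14 mm remains.

Emit:
servo_tool --pt "10 -0.004 0 0 0 0 0" --pt "10 -0.003 0 0 0 0 0" --pt "10 -0.003 0 0 0 0 0" --pt "10 -0.002 0 0 0 0 0" --pt "10 -0.001 0 0 0 0 0" --pt "10 -0.001 0 0 0 0 0" --pt "10 0 0 0 0 0 0" --pt "10 0 0 0 0 0 0"

```text
time_s: 10.45
ee_pos: [0.5367, -0.2006, 0.0182]
eef_rot: [3.137, -0.014, 1.677]
force: [-1.0, 13.7, 27.0]
grip_width: 0.0238
grip_force: 60.0
```

```bash
python3 st.py a5
```

```text
{'ee_pos': array([ 0.5367, -0.2006,  0.0182]), 'eef_rot': array([ 3.137 , -0.0142,  1.6768]), 'force': array([-0.9929, 13.6875, 26.9789]), 'moment': array([ 1.8787,  0.6043, -0.039 ]), 'grip_width': np.float64(0.0238)}
tcp in stop -0.12688828121514564 -0.007736132707268119
blob [-30.8  19. ] [53.3 22.4] 0.3 z 0.0212
blob [-36.4 -24.9] [64.3 26.5] 1.3 z 0.0239
```

Emit:
servo_tool --pt "10 -0.001 0 0 0 0 0" --pt "10 -0.001 0 0 0 0 0" --pt "10 -0.001 0 0 0 0 0" --pt "10 -0.001 0 0 0 0 0" --pt "10 0 0 0 0 0 0" --pt "10 0 0 0 0 0 0" --pt "10 0 0 0 0 0 0" --pt "10 0 0 0 0 0 0"

```text
time_s: 11.55
ee_pos: [0.537, -0.2036, 0.0182]
eef_rot: [3.137, -0.016, 1.677]
force: [-3.3, 21.5, 29.8]
grip_width: 0.0241
grip_force: 60.0
```

```bash
python3 st.py a6
```

```text
{'ee_pos': array([ 0.537 , -0.2036,  0.0182]), 'eef_rot': array([ 3.1375, -0.0158,  1.677 ]), 'force': array([-3.2683, 21.5414, 29.7639]), 'moment': array([3.3349, 0.7045, 0.0085]), 'grip_width': np.float64(0.0241)}
tcp in stop -0.123928008365503 -0.007753236630655892
blob [-30.2  18.9] [52.7 22.2] 2.1 z 0.0214
blob [-36.5 -24.8] [64.7 26.5] 1.7 z 0.0244
```

The force rise shows the lip is against the stop, with offcut middles at scoop x of about 89 and 94. Next I'll lift gently and tilt the lip up.

Emit:
servo_tool --pt "10 0.001 0 -0.001 0 -0.01 0" --pt "10 0.001 0 -0.002 0 -0.01 0" --pt "10 0.001 0 -0.003 0 -0.01 0" --pt "10 0 0 -0.004 0 -0.01 0" --pt "10 0 0 -0.005 0 -0.02 0" --pt "10 0 0 -0.006 0 -0.03 0" --pt "10 0 0 -0.006 0 -0.03 0" --pt "10 0 0 -0.006 0 -0.03 0"

```text
time_s: 12.65
ee_pos: [0.5352, -0.2008, 0.0485]
eef_rot: [3.141, 0.137, 1.677]
force: [-0.5, 0.1, -2.5]
grip_width: 0.0238
grip_force: 60.0
```

Emit:
servo_tool --pt "10 0.002 0 -0.008 0 -0.03 0" --pt "10 0.004 0 -0.01 0 -0.03 0" --pt "10 0.006 0 -0.01 0 -0.03 0" --pt "10 0.007 0 -0.01 0 -0.02 0" --pt "10 0.008 0 -0.01 0 0 0" --pt "10 0.008 0 -0.01 0 0 0" --pt "10 0.008 0 -0.008 0 0 0" --pt "10 0.006 0 -0.004 0 0 0"

```text
time_s: 13.65
ee_pos: [0.5286, -0.1383, 0.1058]
eef_rot: [3.141, 0.245, 1.677]
force: [-0.0, 0.3, -2.6]
grip_width: 0.0238
grip_force: 60.0
```

```bash
python3 st.py a7
```

```text
{'ee_pos': array([ 0.5286, -0.1383,  0.1058]), 'eef_rot': array([3.1412, 0.245 , 1.6768]), 'force': array([-0.0451,  0.2868, -2.6233]), 'moment': array([ 0.2352,  0.0922, -0.0343]), 'grip_width': np.float64(0.0238)}
tcp in stop -0.18972392402425403 -0.009236581335938632
```

View pics/a7.png

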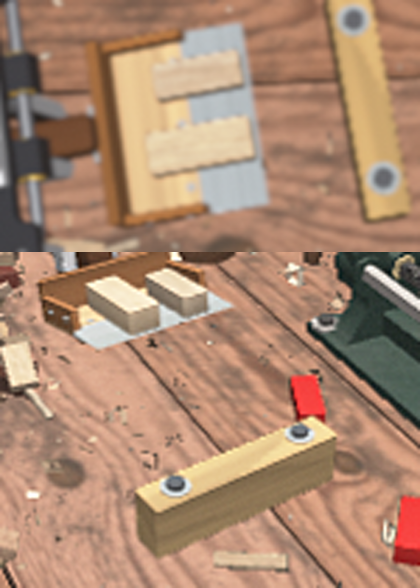

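Both offcuts sit on the tilted scoop, clear of the stop (top: (198,75) and (200,145)). I'll level out and shift back and sideways, away from the stray block on the near side.

Emit:
servo_tool --pt "10 0 0 0 0 0 0" --pt "10 0 0 0 0 0.03 0" --pt "10 0 0.003 0 0 0.04 0" --pt "10 0 0.004 0 0 0.05 0" --pt "10 0 0.004 0 0 0.05 0" --pt "10 0 0.004 0 0 0.045 0" --pt "10 0 0.004 0 0 0.03 0" --pt "10 0 0.002 0 0 0 0"

```text
time_s: 14.75
ee_pos: [0.5495, -0.1372, 0.1052]
eef_rot: [-3.141, -0.0, 1.676]
force: [-0.4, -0.3, -4.3]
grip_width: 0.0237
grip_force: 60.0
```

Emit:
servo_tool --pt "10 0.003 0 0.004 0 0 0" --pt "10 0.004 0 0.008 0 0 0" --pt "10 0.003 0 0.01 0 0 0" --pt "10 0.002 0 0.01 0 0 0" --pt "10 0 0 0.01 0 0 0" --pt "10 0 0 0.01 0 0 0" --pt "10 0 0 0.008 0 0 0" --pt "10 0 0 0.004 0 0 0"

```text
time_s: 15.75
ee_pos: [0.548, -0.1248, 0.0408]
eef_rot: [-3.141, -0.0, 1.677]
force: [-0.1, -0.7, -2.8]
grip_width: 0.024
grip_force: 60.0
```

```bash
python3 st.py a8
python3 - <<'E'
from h import *
c=load('top')
us,vs=np.meshgrid(range(180,290),range(180,290)); P=depth(c,np.c_[us.ravel(),vs.ravel()])
n=np.array([.10558,-.99441]);lat=np.array([-n[1],n[0]]);fm=np.array([.5578,-.3260])
X=(P[:,:2]-fm)@n;Y=(P[:,:2]-fm)@lat
for x in(-.15,-.135,-.12,-.105,-.09,-.08,-.07):
  print(x,[ (lambda q:(q.max()*1000).round(0) if len(q) else None)(P[(abs(X-x)<.004)&(abs(Y-y)<.004),2]) for y in np.arange(-.085,.09,.01)])
E
```

```text
{'ee_pos': array([ 0.548 , -0.1248,  0.0408]), 'eef_rot': array([-3.1412e+00, -2.0000e-04,  1.6767e+00]), 'force': array([-0.1003, -0.6986, -2.7738]), 'moment': array([ 0.0271,  0.0978, -0.0838]), 'grip_width': np.float64(0.024)}
tcp in stop -0.2011540646986948 0.01153603503401624
blob [-86.   20.6] [20.2 17.8] 89.6 z 0.0237
blob [-85.8 -30.6] [30.5 17.9] 89.9 z 0.0238
-0.15 [np.float64(1.0), np.float64(1.0), np.float64(2.0), np.float64(2.0), np.float64(47.0), np.float64(32.0), np.float64(343.0), np.float64(361.0), np.float64(358.0), np.float64(352.0), np.float64(346.0), np.float64(339.0), np.float64(31.0), np.float64(32.0), np.float64(30.0), np.float64(47.0), None, np.float64(1.0)]
-0.135 [np.float64(2.0), np.float64(2.0), np.float64(2.0), np.float64(1.0), np.float64(45.0), np.float64(31.0), np.float64(32.0), np.float64(54.0), np.float64(55.0), np.float64(329.0), np.float64(334.0), np.float64(329.0), np.float64(47.0), np.float64(51.0), np.float64(33.0), np.float64(48.0), None, np.float64(3.0)]
-0.12 [np.float64(2.0), np.float64(-0.0), np.float64(2.0), np.float64(3.0), np.float64(46.
[... 781 characters left out ...]
45.0), np.float64(47.0), np.float64(27.0), np.float64(28.0), np.float64(1.0), np.float64(3.0)]
-0.08 [np.float64(3.0), np.float64(3.0), np.float64(1.0), np.float64(3.0), np.float64(26.0), np.float64(26.0), np.float64(26.0), np.float64(46.0), np.float64(46.0), np.float64(46.0), np.float64(26.0), np.float64(45.0), np.float64(45.0), np.float64(44.0), np.float64(25.0), np.float64(26.0), np.float64(1.0), np.float64(3.0)]
-0.07 [None, None, None, np.float64(1.0), np.float64(-1.0), np.float64(1.0), np.float64(2.0), np.float64(2.0), np.float64(3.0), np.float64(0.0), np.float64(2.0), np.float64(2.0), np.float64(2.0), np.float64(1.0), np.float64(2.0), np.float64(2.0), np.float64(1.0), np.float64(1.0)]
```

View pics/a8.png

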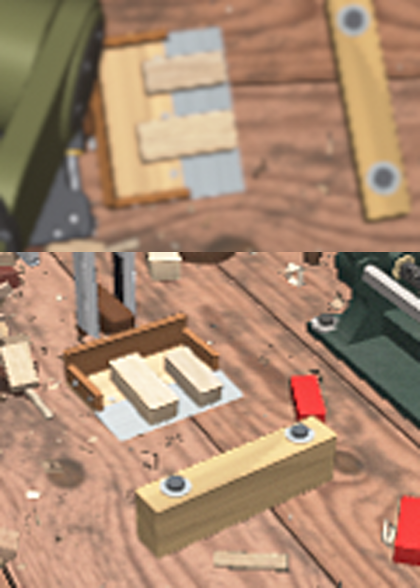

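The scoop is level and about 23 mm up, with both offcuts well placed and the bench clear below it. Setting it down.

Emit:
servo_tool --pt "10 0 0 0.004 0 0 0" --pt "10 0 0 0.004 0 0 0" --pt "10 0 0 0.004 0 0 0" --pt "10 0 0 0.004 0 0 0" --pt "10 0 0 0.003 0 0 0" --pt "10 0 0 0.002 0 0 0" --pt "10 0 0 0.001 0 0 0" --pt "10 0 0 0 0 0 0"

```text
time_s: 16.85
ee_pos: [0.5481, -0.1247, 0.0194]
eef_rot: [-3.142, 0.0, 1.677]
force: [0.1, -0.8, -3.6]
grip_width: 0.0234
grip_force: 60.0
```

Emit:
servo_tool --pt "10 0 0 0.001 0 0 0" --pt "10 0 0 0.0005 0 0 0" --pt "10 0 0 0 0 0 0" --pt "10 0 0 0 0 0 0" --pt "10 0 0 0 0 0 0" --pt "10 0 0 0 0 0 0" --pt "10 0 0 0 0 0 0" --pt "10 0 0 0 0 0 0" --force 20

```text
time_s: 17.85
ee_pos: [0.5483, -0.1248, 0.0182]
eef_rot: [3.141, 0.0, 1.677]
force: [-2.6, -0.2, 5.5]
grip_width: 0.0237
grip_force: 20.0
```

In contact with the bench. Opening and backing out upward.

Emit:
servo_tool --pt "32 0 0 0 0 0 0" --pt "40 0 0 0 0 0 0" --pt "50 0 0 0 0 0 0" --pt "60 0 0 0 0 0 0" --pt "60 0 0 0 0 0 0" --pt "60 0 0 -0.01 0 0 0" --pt "60 0 0 -0.02 0 0 0" --pt "60 0 0 -0.03 0 0 0"

```text
time_s: 18.85
ee_pos: [0.5478, -0.1246, 0.0787]
eef_rot: [-3.141, -0.0, 1.677]
force: [-0.4, 0.2, -0.8]
grip_width: 0.0567
grip_force: 0.0
```

Emit:
servo_tool --pt "60 0.01 0 -0.03 0 0 0" --pt "60 0.04 0 -0.03 0 0 0" --pt "60 0.04 0 -0.03 0 0 0" --pt "60 0.04 0 -0.01 0 0 0" --pt "60 0.04 0 0 0 0 0" --pt "60 0.02 0 0 0 0 0" --pt "60 0 0 0 0 0 0" --pt "60 0 0 0 0 0 0"

```text
time_s: 19.85
ee_pos: [0.5281, 0.0636, 0.1782]
eef_rot: [3.141, 0.0, 1.676]
force: [-0.2, 0.7, -0.3]
grip_width: 0.0565
grip_force: 0.0
```

```bash
python3 st.py a9
python3 - <<'E'
from h import *
c=load('top')
us,vs=np.meshgrid(range(170,300),range(180,290)); P=depth(c,np.c_[us.ravel(),vs.ravel()])
n=np.array([.10558,-.99441]);lat=np.array([-n[1],n[0]]);fm=np.array([.5578,-.3260])
X=(P[:,:2]-fm)@n;Y=(P[:,:2]-fm)@lat
for x in(-.24,-.22,-.2,-.18,-.15,-.135,-.12,-.105,-.09):
  print(x,[ int(np.median(P[(abs(X-x)<.005)&(abs(Y-y)<.005),2])*1000) for y in np.arange(-.06,.085,.012)])
E
```

```text
{'ee_pos': array([0.5281, 0.0636, 0.1782]), 'eef_rot': array([3.1412e+00, 2.0000e-04, 1.6765e+00]), 'force': array([-0.1721,  0.6557, -0.2752]), 'moment': array([-0.0977,  0.0523,  0.044 ]), 'grip_width': np.float64(0.0565)}
tcp in stop -0.3905291357641513 0.011641127910128224
blob [-86.5  38.4] [16.7 21.2] 0.7 z 0.0188
blob [-86.2  -5.3] [17.7 26.3] 0.2 z 0.0213
-0.24 [35, 35, -1, 0, 0, 0, 45, 44, -1, -1, -1, -2, -1]
-0.22 [22, 0, -1, -1, -1, 1, 48, 45, 0, -1, 0, -1, -1]
-0.2 [0, 0, -1, -1, -1, 0, 47, 45, -1, -2, -1, 0, -2]
-0.18 [-1, -1, 0, -1, -1, 25, 47, 45, -1, -1, -2, -1, -1]
-0.15 [-1, 1, 6, 5, 5, 5, 5, 4, 4, 5, 6, 20, -1]
-0.135 [0, 0, 5, 5, 27, 27, 5, 5, 8, 6, 6, 18, -1]
-0.12 [-1, 1, 6, 5, 25, 26, 5, 6, 23, 24, 6, 19, -1]
-0.105 [0, 0, 4, 2, 23, 24, 3, 5, 21, 22, 3, -1, -1]
-0.09 [0, -1, 1, 1, 22, 21, 0, 2, 19, 19, 1, 0, -1]
```

View pics/a9.png

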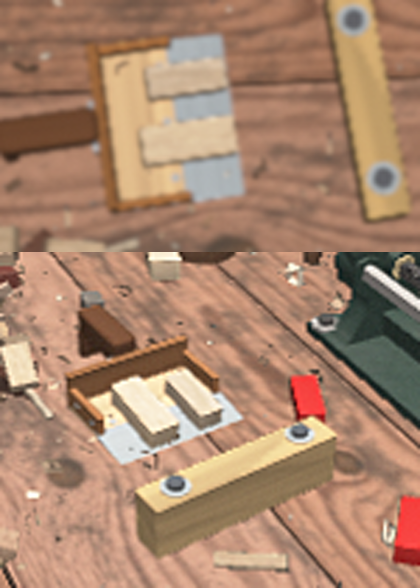

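The scoop lies flat (floor at 5-6 mm) with its origin about 200 mm back from the stop. Both offcuts are on it, and the gripper is clear.

```bash
python3 -c "
from station import ctrl
print(ctrl.hand_in())"
```

```text
the job is handed in; nothing more can be done
None
```

I handed the job in at about 20 s: the scoop lies flat about 200 mm back from the stop with both offcuts on it, and the gripper is clear. The hand-in returned no verdict. While being lined up, the scoop pressed on a stray wood block with about 15 N.

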